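# Hang the head-tracking sensor in its bayonet collar

### The arm

A 7-joint arm with a two-finger parallel gripper is mounted at the origin on the work surface. World frame = base frame: x ahead of the robot, y to its left, z up, the work surface at z = 0. Lengths are in m, angles in rad, forces in N, time in s.
With the tool pointing down it reaches from about 0.425 to 0.925 m from the base axis. Payload 6.8 kg.
Tool frame: the origin (TCP) lies on the front face of the gripper's body, between the roots of the fingers; the fingertips stand 73 mm ahead of it and the grasp point (between the pads) lies 54 mm ahead of it (env.nose_length is the distance from the TCP to the fingertips, in m); z points along the fingers, y is the direction in which the jaws open and shut (so a half turn about z gives the same grasp; the last joint's range is limited). The gripper opens to 85 mm and grips with 20 to 120 N. Pads are 22 mm wide; open, the fingers measure 114 mm over their backs; the gripper's body (76 mm by 85 mm) begins 54 mm behind the grasp point. The pads swing forward as they close: fully open they stand 13 mm farther back than shut.
Start: joints at [1.1, 0.477, 0.022, 1.555, -0.011, 1.109, -0.083], TCP at [0.24, -0.631, 0.304] pointing down, gripper open.
Joint ranges: [-2.96, 2.96], [-0.34, 2.1], [-1.41, 1.46], [0.24, 2.44], [-1.37, 4.51], [0.17, 1.92], [-2.96, 2.96]. Speed limits (rad/s): [2.39, 2.39, 3.14, 3.14, 3.14, 3.14, 3.14].

### API

Orientations are given as a unit quaternion [w, x, y, z].
In Python, from cell import env, kin, camera, calibration, job gives the robot as it stands. The module is installed in compiled form; this text tells all that it offers. Calls block until the motion is done:
- env.reach(position, orientation): joint-space move of the TCP to a pose.
- env.movel(position, velocity=0.15, rot=None, stop_force=None): straight line of the TCP; rot=None keeps the orientation; velocity is the mean speed in m/s. With stop_force (N) it stops when the force on the tool has changed by that much, and returns True; else False.
- env.goto_joints(angles): joint-space move.
- env.grip(opening, f_grip=None): finger opening in m; f_grip is the grip in N (None keeps the last); returns when the fingers have stopped.
- env.dwell(seconds).
- kin.inverse_kinematics(position, orientation): joint angles nearest the present ones, or None.
- env.get_state(): the state.
- camera(name): name is "scene" or "top" or "wrist"; returns (picture, depth): 384x512x3 uint8, blue, green, red; 384x512 float32, m along the optical axis (not along the pixel's ray), 0 where there is no reading.
- calibration(name): a dict with "fx", "fy", "cx", "cy" (pixels), "rvec" (rotation vector, rad) and "tvec" (3), from world to camera coordinates, as OpenCV has them. Camera axes: x right, y down, z forward; pixel columns grow to the right and rows downward; lengths in m; the calibration is good to about 2 mm. A picture is of the moment at which its call begins: read the wrist's pose just before it. calibration takes no time and is no camera call; for the wrist camera it gives the pose at the moment of the call.
A pose or a line that the arm cannot do raises env.PlanningError and nothing moves.
- job.job_done(): hands the job in, once; it reports no verdict.
The state is a dict: "time": time; "qpos": joint angles; "joint_velocities": joint speeds; "joint_torque": joint torques, N m; "tcp_pos": TCP position; "orientation": TCP orientation; "force": force on the tool from outside, world axes, zero at the start; "torque": the same for the moment, N m; "opening": finger opening in m.
Only numpy, scipy, OpenCV 4.12 (cv2) and the standard library are available. Lean on these libraries where they do the work, as an engineer would, in place of code of your own. Each camera call takes 0.05 s, during which the arm holds its last target.

### The job

Take the tracking sensor out of its white cradle by its black grip, hang it in the collar on the aluminium stand so that its two orange lugs go down through the entry gaps onto the track, and twist it clockwise (seen from above) under the yellow hooks until both lugs drop fully into the locking notches. The collar may be clamped askew, so feel for the gaps and work gently, never pressing on the stand with more than about 2.5 kg; then let go, leaving the sensor hanging locked and the tape roll, jar and pen where they are.

Things in the scene. Friction and masses are not known exactly. Their poses are not given: they have to be found in the camera images.
- head_grip (a point): Centre of the sensor's grip: a black upright bar 50 mm long (its x axis), 14 mm thick (y, squeeze it across this) and 32 mm tall (z), with an orange line on top. The sensor weighs about 0.25 kg (0.2 to 0.33) and is 103 mm tall; a steel neck 18 mm in diameter joins the bar to the flange below.
- head_lugs (a point): Point on the sensor's upright axis level with the undersides of its two orange lugs, 42 mm below head_grip (26 mm below the bar's lower edge). The lugs stick out along +x and -x (in line with the bar) to 34 mm from the axis; each is 10 mm wide and 6 mm thick. Below hangs the grey pod, 39 mm in diameter at most, 45 mm long. A half turn changes nothing.
- cradle: Fixed white rest tube on a 90 mm square foot, origin under its centre; tube 55 mm tall, 62 mm outside, 45 mm inside diameter. At the start the sensor's pod hangs in it with the lugs resting on the rim, at any yaw.
- mount (a point): Point on the collar's upright axis, level with the collar's track floor, 115 mm above the table unloaded; z up, +x to the column. The blue collar: bore 46 mm, outside 84 mm, clamped at an unreported angle within 0.7 rad either way of square; it does not turn in use. Square, its two entry gaps, open to the top, lie at +x and -x; a lug has about 0.08 rad of play either way in them.
- collar_top (a point): Same axes, on the collar's axis at the top of the ring, 13.5 mm above the track floor; lugs that miss the gaps rest here, lugs that find them go down to the track floor. Nothing of the stand is higher. The column (24 x 34 mm) stands 63 mm from the axis along +x, its clamp screw reaching 92 mm.
- notch_floor (a point): Same axes, on the collar's axis level with the floor of the locking notches, 4.5 mm under the track. From each gap the track runs clockwise under a yellow hook (underside 8.5 mm above the track, inner edge 29 mm from the axis; a lug has 2.5 mm of play in height, 4 mm to the outer wall). The notch's centre is 0.65 rad clockwise of the gap's centre, with about 0.06 rad of play; a solid stop ends it.
- stand: The stand itself, origin on the table under the collar's axis, axes as mount. Clamp and collar ride on a spring in the column: they stay put up to about 6 N of downward push, then give about 1.5 N per mm and bottom hard after 6 mm (mount and the two points by it sink with them). Steel foot 150 x 130 mm (60 mm before to 90 mm behind the axis), 12 mm thick.
- tape_mid (a point): Centre of a roll of green tape lying flat, 80 mm outside diameter, 22 mm tall. Leave alone.
- jar_mid (a point): Centre of a small closed jar, 54 mm in diameter, 55 mm tall, upright. Leave alone.
- pen_mid (a point): Centre of a black digitiser pen lying on the desk, 125 mm long (x) plus a 20 mm steel tip, 13 mm thick. Leave alone.
Things that resemble listed ones, but are neither listed nor needed, are in the scene too. What is shaped like the part that bears head_grip but blue or red is not meant.

How it is judged:
On the way, in this order (a step that is already met when the one before it is completed fails the run):
1. the sensor hangs in the collar with its lugs through the entry gaps, on the track (z of head_lugs in the frame of mount between -0.002 and 0.003 m and horizontal distance between head_lugs and mount below 0.006 m), for 0.1 s.
2. both lugs have dropped into the locking notches (z of head_lugs in the frame of mount between -0.008 and -0.003 m and horizontal distance between head_lugs and mount below 0.006 m and angle between head_lugs's own z axis and vertical below 0.08 rad), for 0.2 s.
At the end, for the whole second after the job is handed in: The sensor hangs released and at rest in the collar, its lugs in the notches: lug undersides 3 to 8 mm below the track floor, axis within 6 mm of the collar's axis, upright within 0.08 rad (all of step 2 and linear speed of head below 0.02 m/s and contact force between head and the fingers below 0.1 N); the robot touches nothing.
It fails at once if anything presses on the stand or its collar with more than 25 N (contact force between stand and anything else above 25 N).
It fails at once if the tape roll, jar or pen is moved by more than 15 mm (distance of any of tape_mid, jar_mid, pen_mid from where it was at the start of the episode above 0.015 m).
It also fails if it takes over 72 s, if anything falls off the work surface, if the arm or the gripper's body presses on something with over 40 N, if the wrist force passes 120 N, or if a joint passes its speed limit or range.

## Working session

There is one attempt and no reset: what is moved stays moved. The work goes in short steps, each a Python script; the robot and the scene stay as the last script left them, time stands still between calls to the robot, and variables do not carry over. Pictures are saved under pics/ and viewed, and the job is handed in when it is done.

```bash
mkdir -p pics; python3 - <<'E'
from cell import env,camera,calibration
import cv2
for n in("scene","top","wrist"):
    p,d=camera(n); cv2.imwrite(f"pics/{n}0.png",p); c=calibration(n); print(n,{k:(v if not hasattr(v,'tolist') else v.tolist()) for k,v in c.items()}, (d>0).mean())
print(env.get_state(), env.nose_length)
E
```

```text
scene {'fx': 477.61590689973605, 'fy': 477.61590689973605, 'cx': 259.2699137535048, 'cy': 187.17804928095876, 'rvec': [1.0803526385420252, 2.6048394534020263, -0.7582169774425064], 'tvec': [0.39124737412817256, -0.24806776489046545, 1.7024465539242435]} 0.996002197265625
top {'fx': 361.42029225136145, 'fy': 361.42029225136145, 'cx': 250.6083424500311, 'cy': 188.06320894597172, 'rvec': [2.152787894417595, -2.154924625781652, 0.12450963553895097], 'tvec': [-0.02266169329735498, 0.544182231589358, 0.8923203582814754]} 0.9962259928385416
wrist {'fx': 277.2817037477573, 'fy': 277.2817037477573, 'cx': 257.18366393673966, 'cy': 188.59217853980212, 'rvec': [-2.3739028923654706, 1.638636025635183, 0.24904728623420336], 'tvec': [-0.675531841329161, -0.03845552490347766, 0.3795315483174877]} 0.9959259033203125
{'time': 0.15, 'qpos': array([ 1.09989429,  0.47761482,  0.02235193,  1.55621321, -0.0115119 ,
        1.10933129, -0.08311702]), 'joint_velocities': array([-0.00072457, -0.00190063,  0.00031104, -0.00154209, -0.00026915,
       -0.00014476, -0.00062159]), 'joint_torque': array([ 2.66135052e-03, -5.96929371e+01,  1.61021736e+00, -2.81493509e+01,
        1.27356313e-02,  6.54411982e-03, -6.42391484e-06]), 'tcp_pos': array([ 0.23942646, -0.6307242 ,  0.30315072]), 'orientation': array([-6.97649724e-04,  9.83592470e-01,  1.80403258e-01, -1.75145128e-04]), 'force': array([ 0.43839032, -0.07804619, -0.37130635]), 'torque': array([-0.03307942, -0.03837328, -0.0090617 ]), 'opening': 0.08534182045574072} 0.0726
```

View pics/scene0.png

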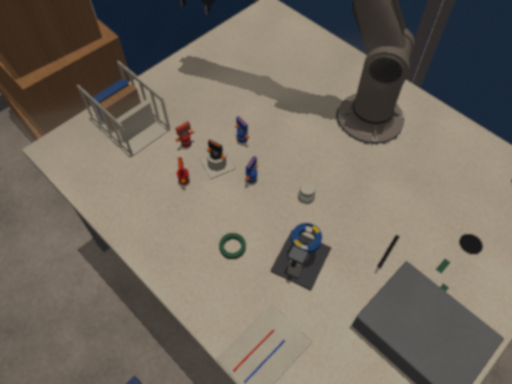

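View pics/top0.png

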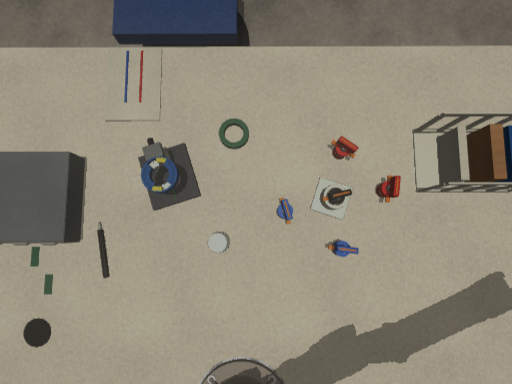

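View pics/wrist0.png

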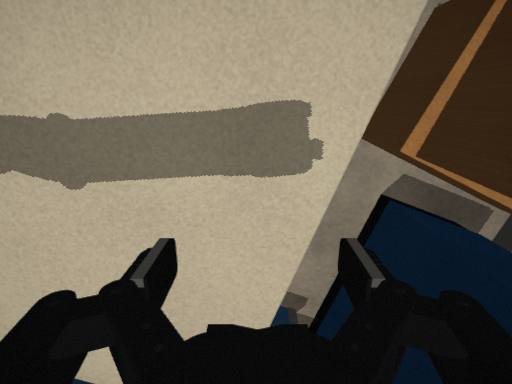

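The top view shows the black-gripped sensor in the white cradle at (336,197). There are blue look-alikes at (286,210) and (343,248), and red ones at (345,147) and (390,188). The collar is at (160,175), with its column towards (153,148). Only the one at (336,197) fits, since it has a black bar and sits in the cradle. I'll enlarge it to confirm.

```bash
cat > h.py <<'E'
from cell import env,kin,camera,calibration,job
import cv2,numpy as np
from scipy.spatial.transform import Rotation as R
def cal(n):
    c=calibration(n); K=np.array([[c['fx'],0,c['cx']],[0,c['fy'],c['cy']],[0,0,1]]); 
    return K,cv2.Rodrigues(np.array(c['rvec'],float))[0],np.array(c['tvec'],float).ravel()
def ray(C,uv,z):
    K,Rm,t=C; uv=np.atleast_2d(uv).astype(float)
    d=np.c_[uv,np.ones(len(uv))]@np.linalg.inv(K).T@Rm; o=-Rm.T@t
    return o+d*((z-o[2])/d[:,2])[:,None]
def proj(C,P):
    K,Rm,t=C; p=(np.atleast_2d(P)@Rm.T+t)@K.T; return p[:,:2]/p[:,2:]
def cloud(C,dep):
    K,Rm,t=C; v,u=np.mgrid[:dep.shape[0],:dep.shape[1]]
    p=np.stack([(u-K[0,2])/K[0,0]*dep,(v-K[1,2])/K[1,1]*dep,dep],-1); return (p-t)@Rm
def quat(yaw):  # tool down, tool y axis (jaw dir) at yaw in world
    y=np.array([np.cos(yaw),np.sin(yaw),0]);z=np.array([0,0,-1.]);x=np.cross(y,z)
    return R.from_matrix(np.c_[x,y,z]).as_quat(scalar_first=True)
E
python3 - <<'E'
from h import *
p=cv2.imread("pics/top0.png")
a=p[150:250,270:410];b=p[120:220,100:240]
cv2.imwrite("pics/crop0.png",np.hstack([cv2.resize(x,None,fx=2.8,fy=2.8,interpolation=cv2.INTER_CUBIC) for x in(a,b)]))
C=cal("top")
print(ray(C,[[336,197]],.1),ray(C,[[160,175]],.125),ray(C,[[153,148]],.125),ray(C,[[234,133],[218,242],[104,253]],0.02))
E
```

```text
[[ 0.51431178 -0.22566037  0.1       ]] [[0.56368627 0.18644926 0.125     ]] [[0.62778884 0.20484564 0.125     ]] [[0.69298941 0.02086153 0.02      ]
 [0.40714716 0.06026545 0.02      ]
 [0.37946799 0.35102191 0.02      ]]
```

View pics/crop0.png

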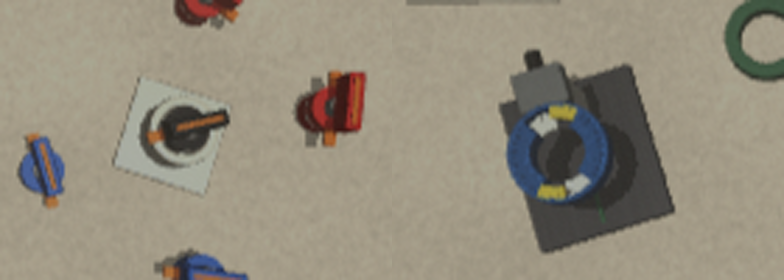

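Confirmed: the black bar with the orange line, orange lugs and white cradle is the sensor. In the crop the collar shows white gaps, with a yellow hook clockwise of each. Next, wrist views of both.

```bash
python3 - <<'E'
from h import *
C=cal("wrist"); s=env.get_state()
o=-C[1].T@C[2]; Rt=R.from_quat(s['orientation'],scalar_first=True).as_matrix()
print("cam in tool",Rt.T@(o-s['tcp_pos']), "fwd",Rt.T@C[1][2])
off=Rt.T@(o-s['tcp_pos'])
for nm,tgt,yaw in (("cr",[.512,-.226],-1.2),("co",[.563,.187],-1.2)):
  for yw in (yaw,yaw+np.pi):
    q=quat(yw); Rq=R.from_quat(q,scalar_first=True).as_matrix()
    pos=np.r_[np.array(tgt)-(Rq@off)[:2]*0.8,0.30]
    print(nm,yw,pos,kin.inverse_kinematics(pos,q))
E
```

```text
cam in tool [ 0.0752134   0.00117145 -0.07015567] fwd [-2.95742601e-01  3.52681047e-04  9.55267601e-01]
cr -1.2 [ 0.45557895 -0.24692986  0.3       ] [ 0.52205884  0.23198985 -0.16970308  1.92193507  0.04642089  0.99137836
 -0.86861138]
cr 1.9415926535897932 [ 0.56842105 -0.20507014  0.3       ] [ 1.05299885  0.64454056 -1.18344674  1.68146406  0.62601888  1.25154935
  1.67254044]
co -1.2 [0.50657895 0.16607014 0.3       ] [ 0.23347267  0.35524159 -0.81822975  1.85654803  0.29599631  1.05597821
 -1.90158396]
co 1.9415926535897932 [0.61942105 0.20792986 0.3       ] [ 0.23496189  0.63631223 -0.98743636  1.56604784  0.55170619  1.24137075
  1.09638921]
```

```bash
python3 - <<'E'
from h import *
env.reach([.512,-.226,.30],quat(-1.2)); env.dwell(.2)
C=cal("wrist");p,d=camera("wrist"); cv2.imwrite("pics/w1.png",p); np.savez("w1",d=d,p=p,K=C[0],R=C[1],t=C[2])
s=env.get_state(); print(s['time'],s['tcp_pos'],s['qpos'])
env.reach([.563,.187,.30],quat(-1.2)); env.dwell(.2)
C=cal("wrist");p,d=camera("wrist"); cv2.imwrite("pics/w2.png",p); np.savez("w2",d=d,p=p,K=C[0],R=C[1],t=C[2])
s=env.get_state(); print(s['time'],s['tcp_pos'],s['qpos'])
E
```

```text
2.175 [ 0.51180285 -0.22675054  0.29997395] [ 0.44836064  0.30036585 -0.1745294   1.82960541  0.060602    1.01674022
 -0.95169826]
3.9583 [0.56329182 0.18600964 0.29999749] [-0.13460708  0.3733483  -0.37115163  1.74142184  0.15299452  1.05528962
 -1.75967692]
```

View pics/w1.png

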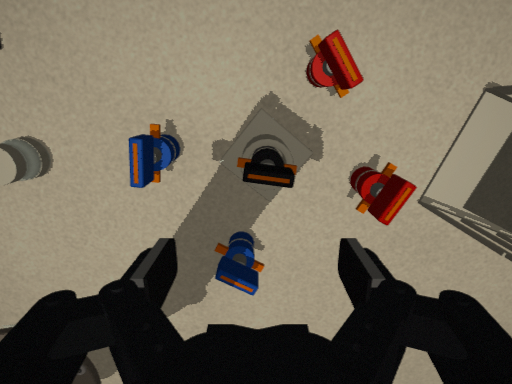

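View pics/w2.png

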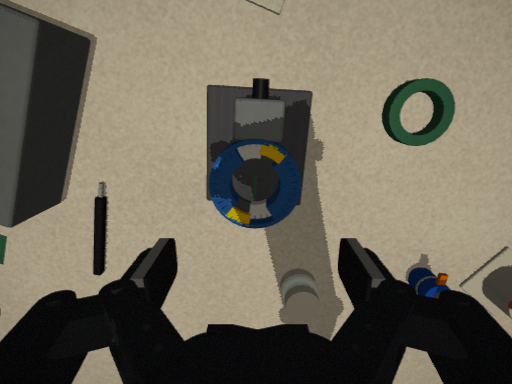

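In w1 the black bar is at (269,178). In w2 the collar bore is at (255,183), with gaps at (248,152) and (260,212) and yellow hooks at (271,154) and (238,215). Now to measure them.

```bash
python3 - <<'E'
from h import *
f=np.load("w1.npz");C=(f['K'],f['R'],f['t']);p=f['p'];X=cloud(C,f['d'])
m=np.zeros(p.shape[:2],bool);m[120:200,220:320]=1
top=m&(X[...,2]>.107)&(X[...,2]<.125)
q=X[top];print("bar top n",len(q),"zmed",np.median(q[:,2]))
for z in (np.median(q[:,2]),):
    uv=np.argwhere(top)[:,::-1]; g=ray(C,uv,.113)[:,:2]
    r=cv2.minAreaRect((g*1000).astype(np.float32));print("rect",r)
hsv=cv2.cvtColor(p,cv2.COLOR_BGR2HSV)
o=m&(hsv[...,0]>5)&(hsv[...,0]<20)&(hsv[...,1]>120)&(hsv[...,2]>60)
n,l,s,c=cv2.connectedComponentsWithStats(o.astype(np.uint8))
for i in range(1,n):
    if s[i,4]>8:
        uv=np.argwhere(l==i)[:,::-1]; z=np.median(X[l==i][:,2]); zz=.113 if z>.09 else .061
        g=ray(C,uv,zz)[:,:2]; v=np.linalg.svd(g-g.mean(0))[2][0]
        print("orange",s[i,4],c[i],z,ray(C,c[i],zz),np.arctan2(v[1],v[0]), cv2.minAreaRect((g*1000).astype(np.float32)))
# cradle white
f=np.load("w2.npz");C=(f['K'],f['R'],f['t']);p=f['p'];X=cloud(C,f['d'])
hsv=cv2.cvtColor(p,cv2.COLOR_BGR2HSV)
m=np.zeros(p.shape[:2],bool);m[130:235,200:310]=1
ring=m&(X[...,2]>.122)&(X[...,2]<.136)
print("ring z",np.median(X[ring][:,2]),ring.sum())
blue=m&(hsv[...,0]>95)&(hsv[...,0]<130)&(hsv[...,1]>120)&ring
uv=np.argwhere(ring)[:,::-1].astype(np.float32)
hull=cv2.convexHull(uv)[:,0]
g=ray(C,hull,.1285)[:,:2]; (cx,cy),r=cv2.minEnclosingCircle((g*1000).astype(np.float32));print("outer",cx,cy,r)
A=np.c_[2*g,np.ones(len(g))];s=np.linalg.lstsq(A,(g**2).sum(1),rcond=None)[0];print("fit",s[:2],np.sqrt(s[2]+s[0]**2+s[1]**2))
ctr=s[:2]
for nm,mm in (("yellow",m&(hsv[...,0]>18)&(hsv[...,0]<35)&(hsv[...,1]>120)),("white",m&(hsv[...,1]<60)&(hsv[...,2]>90)),("low",m&(X[...,2]>.108)&(X[...,2]<.12))):
    n,l,s,c=cv2.connectedComponentsWithStats(mm.astype(np.uint8))
    for i in range(1,n):
        if s[i,4]>25:
            z=np.median(X[l==i][:,2]); zz=z
            g=ray(C,np.argwhere(l==i)[:,::-1],zz)[:,:2]-ctr; a=np.arctan2(g[:,1],g[:,0]); am=np.angle(np.exp(1j*a).mean()); da=np.angle(np.exp(1j*(a-am)))
            print(nm,s[i,4],c[i].round(),"z",z.round(4),"rad",np.hypot(*g.T).mean().round(4),"ang",am.round(3),np.percentile(da,[1,99]).round(3))
a=cv2.resize(p[70:240,190:330],None,fx=4,fy=3.5,interpolation=cv2.INTER_CUBIC);cv2.imwrite("pics/c2.png",a)
# column/clamp direction
col=np.zeros_like(m);col[70:140,225:295]=1
k=col&(X[...,2]>.03); print("clamp zmed",np.median(X[k][:,2]),X[k][:,:2].mean(0)-ctr)
E
```

```text
bar top n 767 zmed 0.11292528272346603
rect ((522.8699340820312, -235.78834533691406), (14.893980026245117, 49.47014236450195), 13.51597785949707)
orange 95 [242.11578947 161.78947368] 0.06101642593007979 [[ 0.51655616 -0.20815413  0.061     ]] 2.411874639620728 ((516.1973266601562, -209.7080535888672), (11.270973205566406, 14.563497543334961), 12.876102447509766)
orange 67 [291.70149254 167.56716418] 0.06120657544403529 [[ 0.53064121 -0.26320712  0.061     ]] -1.8106217750135578 ((531.0244140625, -262.85528564453125), (16.685550689697266, 8.68914794921875), 72.52436828613281)
orange 175 [268.37142857 178.11428571] 0.11342411674601345 [[ 0.52175027 -0.23592255  0.113     ]] -1.3409245109916508 ((521.7885131835938, -236.1137237548828), (4.057864665985107, 40.14436721801758), 13.255950927734375)
ring z 0.12838441454833266 4378
outer 572.7803955078125 187.62828063964844 48.62812042236328
fit [0.56977508 0.18832429] 0.044235265444592255
yellow 274 [271. 153.] z 0.1286 rad 0.0303 ang -0.123 [-0.354  0.344]
yellow 251 [239. 215.] z 0.1284 rad 0.0367 ang 3.069 [-0.277  0.284]
white 2815 [250. 207.] z -0.0 rad 0.1031 ang -2.902 [-1.842  1.882]
white 263 [250. 151.] z 0.1151 rad 0.0266 ang 0.578 [-0.361  0.332]
white 208 [259. 211.] z 0.115 rad 0.0339 ang -2.687 [-0.261  0.254]
low 366 [252. 152.] z 0.115 rad 0.026 ang 0.465 [-0.967  0.487]
low 609 [255. 206.] z 0.1145 rad 0.0316 ang -2.808 [-1.307  1.332]
clamp zmed 0.12488626739957476 [0.05574212 0.01855817]
```

View pics/c2.png

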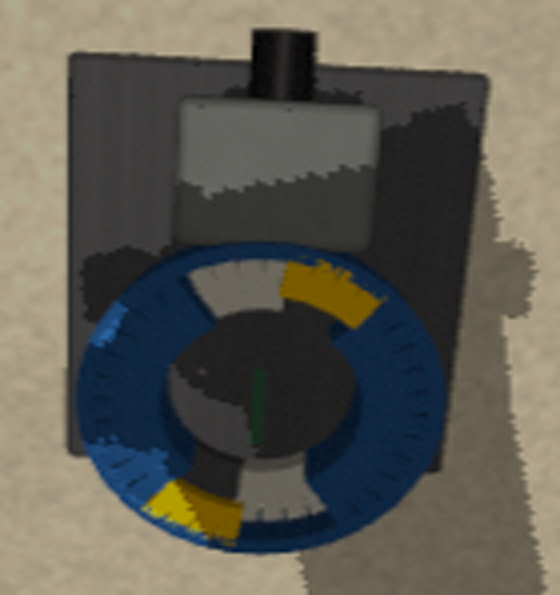

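```bash
python3 - <<'E'
from h import *
def circ(g):
    ctr=g.mean(0)
    for _ in range(6):
        A=np.c_[2*g,np.ones(len(g))];s=np.linalg.lstsq(A,(g**2).sum(1),rcond=None)[0];r=np.sqrt(s[2]+s[0]**2+s[1]**2)
        e=abs(np.hypot(*(g-s[:2]).T)-r); k=e<max(.0012,2*np.median(e)); 
        if k.all():break
        g=g[k]
    return s[:2],r,len(g)
f=np.load("w2.npz");C=(f['K'],f['R'],f['t']);p=f['p'];X=cloud(C,f['d'])
hsv=cv2.cvtColor(p,cv2.COLOR_BGR2HSV)
m=np.zeros(p.shape[:2],bool);m[130:235,200:310]=1
col=m&(hsv[...,0]>95)&(hsv[...,0]<130)&(hsv[...,1]>110)&(hsv[...,2]>40)&(X[...,2]>.1265)
col|=m&(hsv[...,0]>15)&(hsv[...,0]<35)&(hsv[...,1]>120)&(X[...,2]>.1265)
cs,h=cv2.findContours(col.astype(np.uint8),cv2.RETR_CCOMP,cv2.CHAIN_APPROX_NONE)
big=max(cs,key=lambda c:np.ptp(c[:,0,0])); g=ray(C,cv2.convexHull(big)[:,0],.1285)[:,:2]
H=np.zeros(m.shape,np.uint8);cv2.drawContours(H,[cv2.convexHull(big)],-1,1,-1)
hb=max(cv2.findContours(H,cv2.RETR_EXTERNAL,cv2.CHAIN_APPROX_NONE)[0],key=len)[:,0]
ctr,r,n=circ(ray(C,hb,.1285)[:,:2]);print("outer wrist",ctr,r,n,len(hb))
# bore: pixels of the top-level inner edge
ui=np.argwhere(col)[:,::-1]; g=ray(C,ui,.1285)[:,:2]-ctr; rr=np.hypot(*g.T);a=np.arctan2(g[:,1],g[:,0])
pts=[]
for b in np.arange(-3.1,3.1,.1):
    k=abs(a-b)<.05
    if k.sum()>5: j=np.where(k)[0][rr[k].argmin()]; pts.append(g[j]+ctr)
print("inner",circ(np.array(pts)))
for nm,mm in (("yellow",m&(hsv[...,0]>18)&(hsv[...,0]<35)&(hsv[...,1]>120)),("white",m&(hsv[...,1]<60)&(hsv[...,2]>70)&(X[...,2]>.1125)&(X[...,2]<.118))):
    n,l,s,c=cv2.connectedComponentsWithStats(mm.astype(np.uint8))
    for i in range(1,n):
        if s[i,4]>100:
            z=.1285 if nm=="yellow" else .115
            g=ray(C,np.argwhere(l==i)[:,::-1],z)[:,:2]-ctr; a=np.arctan2(g[:,1],g[:,0]); am=np.angle(np.exp(1j*a).mean()); da=np.angle(np.exp(1j*(a-am)))
            q=np.percentile(da,[2,98]);print(nm,"rad",np.hypot(*g.T).mean().round(4),"angmid",(am+q.mean()).round(3),q.round(3))
k=np.zeros_like(m);k[75:140,225:295]=1;k&=(X[...,2]>.08)&~col
for lo in (.11,.06):print("clamp",X[k&(X[...,2]>lo)][:,:2].mean(0)-ctr)
# top camera check
C=cal("top");p,d=camera("top");X=cloud(C,d);hsv=cv2.cvtColor(p,cv2.COLOR_BGR2HSV)
cv2.imwrite("pics/top1.png",p)
E
python3 - <<'E'
from h import *
p=cv2.imread("pics/top0.png");C=cal("top");hsv=cv2.cvtColor(p,cv2.COLOR_BGR2HSV)
m=np.zeros(p.shape[:2],bool);m[150:200,135:185]=1
b=m&(hsv[...,0]>95)&(hsv[...,0]<130)&(hsv[...,1]>110)|m&(hsv[...,0]>18)&(hsv[...,0]<35)&(hsv[...,1]>120)
uv=np.argwhere(b)[:,::-1].astype(np.float32);h=cv2.convexHull(uv)[:,0]
g=ray(C,h,.1285)[:,:2];A=np.c_[2*g,np.ones(len(g))];s=np.linalg.lstsq(A,(g**2).sum(1),rcond=None)[0];print("top collar",s[:2],np.sqrt(s[2]+(s[:2]**2).sum()))
m[:]=0;m[180:215,315:360]=1
o=m&(hsv[...,0]>5)&(hsv[...,0]<20)&(hsv[...,1]>110)
n,l,s,c=cv2.connectedComponentsWithStats(o.astype(np.uint8))
for i in range(1,n):
    print(s[i,4],c[i],ray(C,c[i],.113),ray(C,c[i],.061))
E
```

```text
outer wrist [0.56632157 0.18768558] 0.04178140882925367 254 254
inner (array([0.5665401 , 0.18769422]), np.float64(0.02306722859083625), 38)
yellow rad 0.0336 angmid -0.1 [-0.318  0.303]
yellow rad 0.0333 angmid 3.045 [-0.302  0.309]
white rad 0.0299 angmid 0.531 [-0.319  0.306]
white rad 0.0306 angmid -2.657 [-0.292  0.278]
clamp [0.05926786 0.01920868]
clamp [0.05926786 0.01920868]
top collar [0.56546401 0.18807792] 0.04066348483603093
45 [341.22222222 193.35555556] [[ 0.52154613 -0.23508906  0.113     ]] [[ 0.52721353 -0.24775765  0.061     ]]
25 [325.   198.24] [[ 0.51015978 -0.19703727  0.113     ]] [[ 0.51512178 -0.20734848  0.061     ]]
```

```bash
python3 - <<'E'
from h import *
print("now",env.get_state()['qpos'])
for y in (.231,.231-np.pi): print("grasp",y,kin.inverse_kinematics([.523,-.2358,.154],quat(y)))
for y in (-1.06,-1.71,2.08,1.43): print("ins",y,kin.inverse_kinematics([.5664,.1877,.215],quat(y)))
E
```

```text
now [-0.13485591  0.37338298 -0.37136717  1.74139012  0.1529475   1.0552489
 -1.75972284]
grasp 0.231 [ 0.67374046  0.54061144 -0.46550884  1.89784155  0.33472405  0.7799408
  0.25564142]
grasp -2.9105926535897932 [ 0.24824548  0.49808103  0.08580269  1.92817408 -0.06228333  0.71784427
 -2.53998759]
ins -1.06 [-0.13524019  0.4745645  -0.37835898  1.80935969  0.21745591  0.89848147
 -1.67185167]
ins -1.71 [-0.22328393  0.46051541 -0.26208651  1.81569117  0.14939004  0.88456888
 -2.26420279]
ins 2.08 [ 0.38538374  0.76330494 -1.18786811  1.7758484   0.77492173  1.15926303
  1.02980907]
ins 1.43 [ 0.20908261  0.59891284 -0.86769726  1.7861492   0.53298469  1.00914098
  0.56219583]
```

```bash
python3 - <<'E'
from h import *
q=quat(.231)
env.reach([.5226,-.2357,.24],q); env.dwell(.1)
env.movel([.5226,-.2357,.154],.08,stop_force=6); s=env.get_state();print(s['time'],s['tcp_pos'],s['force'])
env.grip(0.0,50); s=env.get_state();print(s['time'],s['opening'],s['force'],s['tcp_pos'])
env.movel([.5226,-.2357,.26],.12); env.dwell(.1);s=env.get_state();print(s['time'],s['opening'],s['force'])
C=cal("wrist");p,d=camera("wrist");cv2.imwrite("pics/w3.png",p)
E
```

```text
7.1583 [ 0.52297506 -0.23578599  0.15455468] [ 0.49416376 -0.04540476  0.12180509]
7.8083 0.013224641361120733 [-0.25573427 -0.35424502  4.228668  ] [ 0.52277862 -0.23578095  0.15434415]
8.9417 0.013307964175204969 [-0.0781009  -0.05588849 -3.25416475]
```

View pics/w3.png

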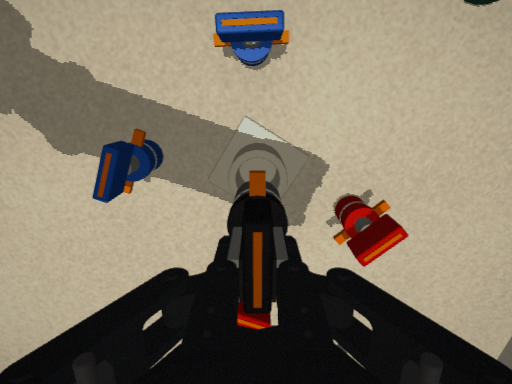

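The sensor is held: the orange line runs through (258,270) and the far lug is at (258,183). Next I'll measure how it sits in the hand, using depth.

```bash
python3 - <<'E'
from h import *
s=env.get_state();C=cal("wrist");p,d=camera("wrist");X=cloud(C,d)
Rt=R.from_quat(s['orientation'],scalar_first=True).as_matrix();T=(X-s['tcp_pos'])@Rt
hsv=cv2.cvtColor(p,cv2.COLOR_BGR2HSV)
o=(hsv[...,0]>5)&(hsv[...,0]<20)&(hsv[...,1]>120)&(hsv[...,2]>60)
o[:160]=0;o[:,:230]=0;o[:,290:]=0
n,l,st,c=cv2.connectedComponentsWithStats(o.astype(np.uint8))
for i in range(1,n):
    if st[i,4]>30:
        g=T[l==i]; print(st[i,4],c[i],"tool med",np.median(g,0).round(4),"x",np.percentile(g[:,0],[2,98]).round(4),"slope",np.polyfit(g[:,0],g[:,1],1)[0].round(3),np.polyfit(g[:,0],g[:,2],1)[0].round(3))
print(s['tcp_pos'])
E
```

```text
430 [257.01395349 183.02093023] tool med [ 0.0266 -0.0004  0.0933] x [-0.0027  0.0342] slope 0.144 -2.915
700 [257.11428571 268.85857143] tool med [ 0.0016 -0.0004  0.0407] x [-0.0195  0.0197] slope 0.005 -0.151
115 [249.72173913 323.65217391] tool med [-0.1374 -0.0075  0.1552] x [-0.1429  0.0027] slope 0.007 -1.051
[ 0.52216595 -0.23554616  0.25904813]
```

```bash
python3 - <<'E'
from h import *
s=env.get_state();C=cal("wrist");p,d=camera("wrist");X=cloud(C,d)
Rt=R.from_quat(s['orientation'],scalar_first=True).as_matrix();T=(X-s['tcp_pos'])@Rt
k=np.zeros(d.shape,bool);k[235:305,254:262]=1;k&=(T[...,2]<.06)&(T[...,2]>.03)
g=T[k]
for a in np.arange(-.024,.024,.006):
    j=(g[:,0]>a)&(g[:,0]<a+.006); print(a.round(3),j.sum(),np.median(g[j,2]).round(4) if j.any() else 0)
E
```

```text
-0.024 4 0.0409
-0.018 86 0.0408
-0.012 82 0.0408
-0.006 90 0.0407
-0.0 91 0.0408
0.006 95 0.0407
0.012 93 0.0408
0.018 17 0.0405
```

```bash
python3 - <<'E'
from h import *
q=quat(-1.06)
env.reach([.53,-.10,.30],quat(-.5)) if False else None
env.movel([.5226,-.2357,.30],.15)
env.reach([.5663,.1877,.31],q); env.dwell(.2)
C=cal("wrist");p,d=camera("wrist");cv2.imwrite("pics/w4.png",p)
s=env.get_state();print(s['time'],s['tcp_pos'],s['force'],R.from_quat(s['orientation'],scalar_first=True).as_matrix()[:,1:].round(3).tolist())
E
```

```text
11.5167 [0.56651924 0.18702787 0.30996466] [ 0.37635267  0.93597356 -2.39190918] [[0.488, 0.0], [-0.873, -0.0], [0.0, -1.0]]
```

View pics/w4.png

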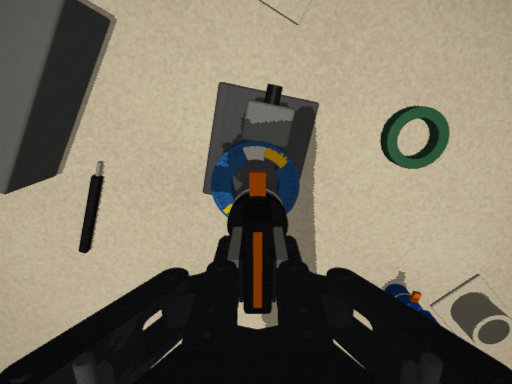

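The lug at (258,183) lines up with the far gap at (256,152). Descending gently.

```bash
python3 - <<'E'
from h import *
def st(n):
    s=env.get_state();print(n,round(s['time'],2),s['tcp_pos'].round(4),s['force'].round(2),s['torque'].round(3),round(s['opening'],4));return s
env.movel([.5664,.1880,.24],.08,stop_force=5);st("pre");env.dwell(.3);st("pre")
r=env.movel([.5664,.1880,.213],.015,stop_force=3);st(r);env.dwell(.2);st("settled")
p,d=camera("wrist");cv2.imwrite("pics/w5.png",p)
E
```

```text
pre 12.54 [0.5667 0.1882 0.2406] [ 0.58 -0.04 -2.47] [-0.01  0.    0.05] 0.0135
pre 12.84 [0.5665 0.188  0.2403] [-0.38 -0.38 -1.94] [-0.023  0.069  0.034] 0.0135
True 14.4 [0.5664 0.1879 0.2141] [ 1.75 -0.55  3.42] [ 0.069 -0.096  0.023] 0.0133
settled 14.6 [0.5664 0.188  0.2138] [1.75 0.83 4.8 ] [ 0.206 -0.451 -0.014] 0.0134
```

View pics/w5.png

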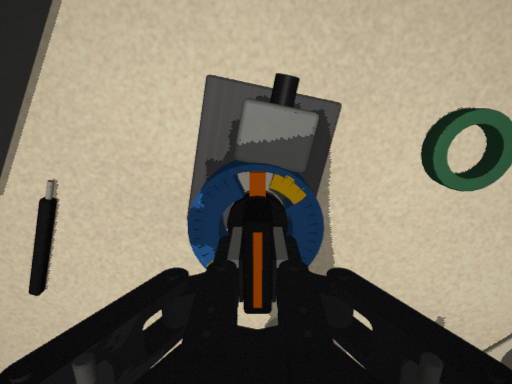

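The lugs went straight through to the track at the predicted z of .2138. I'll ease the load and twist clockwise in small steps.

```bash
python3 - <<'E'
from h import *
def st(n):
    s=env.get_state();print(n,round(s['time'],2),s['tcp_pos'].round(4),s['force'].round(2),s['torque'].round(3));return s
P=[.5664,.1880,.2146]
env.movel(P,.02);env.dwell(.15);st("relieved")
for a in np.arange(.1,.55,.1):
    r=env.movel(P,.05,rot=quat(-1.06-a),stop_force=8);s=st((round(a,2),r))
    if r: break
E
```

```text
relieved 15.05 [0.5661 0.1879 0.2144] [ 0.92 -0.34  2.25] [ 0.053 -0.124 -0.017]
(np.float64(0.1), False) 15.3 [0.566  0.188  0.2143] [-0.22  1.05  1.  ] [ 0.111  0.008 -0.018]
(np.float64(0.2), False) 15.55 [0.5662 0.1879 0.2144] [0.09 0.06 0.5 ] [ 0.09  -0.004 -0.018]
(np.float64(0.3), False) 15.8 [0.5662 0.1879 0.2144] [-0.3   0.06  0.23] [-0.014 -0.081 -0.011]
(np.float64(0.4), False) 16.05 [0.5662 0.1879 0.2144] [ 0.19 -0.38 -0.31] [ 0.005 -0.004 -0.014]
(np.float64(0.5), False) 16.3 [0.5662 0.188  0.2143] [ 0.43 -0.12 -0.99] [-0.05   0.075 -0.011]
```

```bash
python3 - <<'E'
from h import *
def st(n):
    s=env.get_state();print(n,round(s['time'],2),s['tcp_pos'].round(4),s['force'].round(2),s['torque'].round(3));return s
for a in (.58,.64,.67,.70,.73,.61,.76):
    r=env.movel([.5664,.1880,.2146],.05,rot=quat(-1.06-a),stop_force=8);s=st((a,r))
    if a<.6: continue
    r=env.movel([.5664,.1880,.2092],.012,stop_force=3.5);s=st(("down",a,r))
    if s['tcp_pos'][2]<.2112: print("DROPPED");break
env.dwell(.3);st("end")
p,d=camera("wrist");cv2.imwrite("pics/w6.png",p)
E
```

```text
(0.58, False) 16.55 [0.5662 0.1879 0.2143] [-0.06 -0.46 -2.04] [-0.005  0.019  0.067]
(0.64, False) 16.8 [0.5663 0.188  0.2144] [ 0.42  0.74 -2.82] [ 0.038 -0.016  0.024]
('down', 0.64, True) 17.24 [0.5664 0.188  0.2094] [0.63 0.14 4.39] [ 0.021 -0.069  0.004]
DROPPED
end 17.54 [0.5663 0.188  0.2091] [1.8  1.2  3.69] [ 0.159 -0.568  0.077]
```

View pics/w6.png

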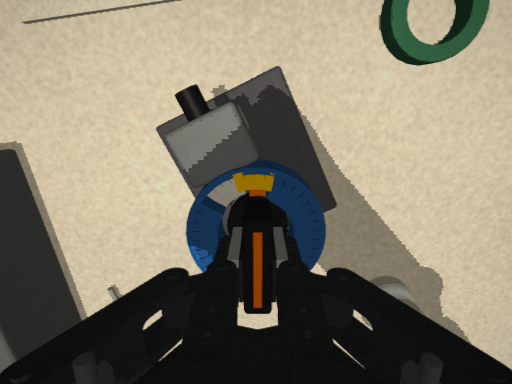

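It dropped 4.7 mm, which matches the 4.5 mm notch, and the lug sits under the yellow hook at (255,185). Releasing, retreating and checking.

```bash
python3 - <<'E'
from h import *
def st(n):
    s=env.get_state();print(n,round(s['time'],2),s['tcp_pos'].round(4),s['force'].round(2),s['torque'].round(3),round(s['opening'],4));return s
env.grip(.03);st("open a bit")
env.grip(.08);st("open")
env.movel([.5664,.1880,.30],.08,stop_force=5);env.dwell(.4);s=st("up")
C=cal("wrist");p,d=camera("wrist");cv2.imwrite("pics/w7.png",p)
X=cloud(C,d);hsv=cv2.cvtColor(p,cv2.COLOR_BGR2HSV)
o=(hsv[...,0]>5)&(hsv[...,0]<18)&(hsv[...,1]>120)&(hsv[...,2]>60)&(np.hypot(X[...,0]-.566,X[...,1]-.188)<.05)
n,l,t,c=cv2.connectedComponentsWithStats(o.astype(np.uint8))
for i in range(1,n):
    if t[i,4]>15: g=X[l==i];print(t[i,4],c[i].round(),g.mean(0).round(4),np.median(g[:,2]))
b=(X[...,2]>.16)&(X[...,2]<.18)&(np.hypot(X[...,0]-.566,X[...,1]-.188)<.04)
g=X[b];print("bar top",np.median(g[:,2]),cv2.minAreaRect((g[:,:2]*1000).astype(np.float32)))
A=np.c_[g[:,:2]-g[:,:2].mean(0),np.ones(len(g))];print("tilt",np.linalg.lstsq(A,g[:,2],rcond=None)[0])
p,d=camera("top");cv2.imwrite("pics/top2.png",p);C=cal("top")
E
```

```text
open a bit 17.9 [0.5648 0.1873 0.2076] [-0.48 -0.07 -0.26] [ 0.001 -0.032  0.007] 0.0301
open 18.44 [0.5656 0.1876 0.2084] [ 0.34  0.84 -0.14] [-0.036  0.007 -0.052] 0.0802
up 20.13 [0.5664 0.188  0.2999] [ 0.09 -0.86  0.7 ] [ 0.006 -0.    -0.016] 0.0801
55 [257. 161.] [0.5899 0.184  0.1162] 0.11659602229311157
255 [257. 201.] [0.569  0.1865 0.169 ] 0.1690241568501576
bar top 0.1684543148754731 ((568.0579833984375, 186.30801391601562), (13.841974258422852, 49.79462432861328), 82.90348052978516)
tilt [-0.01625575  0.01956586  0.16826299]
```

View pics/w7.png

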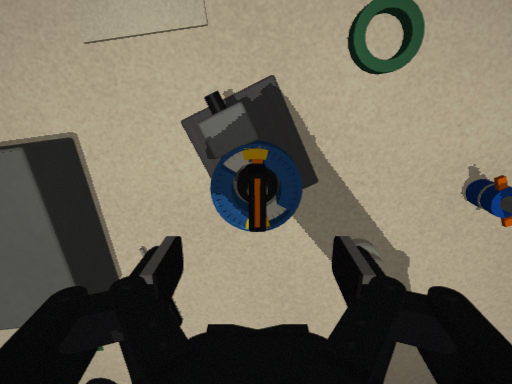

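View pics/top2.png

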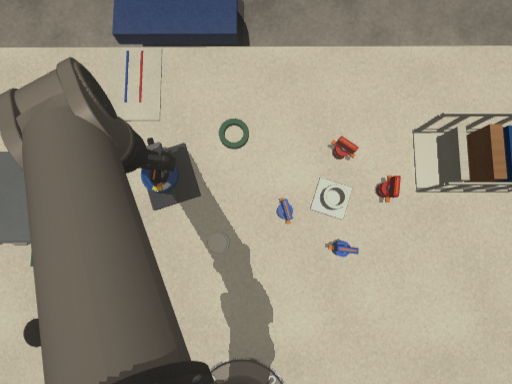

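The released sensor's bar top is at z=.1684, which puts the lug undersides 4.6 mm below the track. Its axis is about 2 mm off the collar's and its tilt about 0.025 rad. The tape at (234,133) and jar at (218,242) haven't moved. Handing in.

```bash
python3 - <<'E'
from h import *
job.job_done();print(env.get_state()['time'])
E
```

```text
the job is handed in; nothing more can be done
the job is handed in; nothing more can be done
```

The sensor is hanging locked in the collar, released, and the job was handed in at about 20 s of the 72 s allowed. I gripped it by the black bar and lowered it through the entry gaps at the first try. I then twisted it 0.64 rad clockwise and pressed lightly until both lugs dropped 4.7 mm into the notches.

**Last checks after letting go:**
- **Seating:** the lug undersides are about 4.6 mm below the track floor, inside the 3 to 8 mm window. The axis is about 2 mm off the collar's and the tilt about 0.025 rad, which is near the depth noise.
- **Force:** the highest wrist-force readings I took came to about 7 N of downward push, allowing for the sensor's weight. I read force only between moves, so brief peaks may not show.
- **Other objects:** the tape roll and jar are where they were. The pen was hidden by the arm in the last top view, so I did not confirm it there, but nothing went near it.

No check failed or disagreed.

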